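Stroke the parts-tray lids shut

TASK

The five flap lids of the six-sided watch-parts tray stand ajar and dust is getting in. With a fingertip, stroke lightly round the ring of lids in one sweep, anticlockwise as seen from above, from the lid just past the uncovered well to the last one, so that each in turn is fully shut; keep the finger down by the lids until the last is shut. Then take the hand away; grasp and lift nothing, do not shove the tray along, and leave the tin on its hub and everything around it undisturbed.

Things in the scene. Friction and masses are not known exactly. Their poses are not given: they have to be found in the camera images.
- tray: Loose, heavy (2.5 kg) black hexagonal tray, 186 mm across flats, 24 mm tall, any yaw. Origin: centre of its underside, z up. Six wells (41 mm radially, 54 mm along the ring), centres 68 mm from the axis, every 60 degrees anticlockwise (from above) from tray +x. The well at 0 has no lid; lid N is at N x 60 degrees. Flat hub, radius 47 mm, level with the top.
- lid1 (a joint): Opening angle of lid 1 in rad: 0 shut, growing as it rises; starts between 0.3 and 0.6. Aluminium plate, 39 mm radially, 52 along the ring, 3 thick; top 25 mm above the tray underside when shut. Hinge on its clockwise side, parallel to the radius through the well centre, 26 mm from that centre, 22.5 mm up; free edge anticlockwise. A bit stiff (about 0.2 N at the free edge): stays where left.
- lid2 (a joint): Opening angle of lid 2 in rad: 0 shut, growing as it rises; starts between 0.3 and 0.6. Same size and make as lid 1, at 120 degrees.
- lid3 (a joint): Opening angle of lid 3 in rad: 0 shut, growing as it rises; starts between 0.3 and 0.6. Same size and make as lid 1, at 180 degrees.
- lid4 (a joint): Opening angle of lid 4 in rad: 0 shut, growing as it rises; starts between 0.3 and 0.6. Same size and make as lid 1, at 240 degrees.
- lid5 (a joint): Opening angle of lid 5 in rad: 0 shut, growing as it rises; starts between 0.3 and 0.6. Same size and make as lid 1, at 300 degrees.
- lid1_edge (a point): Middle of the upper side of the free edge of lid 1, 52.5 mm from its hinge line; it moves with the lid.
- lid2_edge (a point): Middle of the upper side of the free edge of lid 2, 52.5 mm from its hinge line; it moves with the lid.
- lid3_edge (a point): Middle of the upper side of the free edge of lid 3, 52.5 mm from its hinge line; it moves with the lid.
- lid4_edge (a point): Middle of the upper side of the free edge of lid 4, 52.5 mm from its hinge line; it moves with the lid.
- lid5_edge (a point): Middle of the upper side of the free edge of lid 5, 52.5 mm from its hinge line; it moves with the lid.
- tin: Bystander: loose round steel tin, 32 mm wide, 22 mm tall, standing on the tray's hub within 8 mm of its middle. Origin at the centre of its underside.
- belljar: Bystander: greyish clear bell jar on a black foot, 100 mm wide, 154 mm tall. Origin under its centre.
- oiljar: Bystander: amber glass jar, 48 mm wide, 70 mm tall. Origin under its centre.
- cushion: Bystander: black rubber casing cushion, 80 mm wide, 22 mm tall, with a brass ring set in its top. Origin under its centre.
- cup: Bystander: shallow blue bowl, 64 mm wide, 22 mm tall, on the bench beside the uncovered well, 140 to 170 mm from the tray's axis. Origin under its centre.
- driver: Bystander: small screwdriver, 130 mm long, lying on the bench along its x axis.
- blower: Bystander: reddish-brown dust blower bulb, 56 mm wide, 85 mm tall, standing on its base. Origin under its centre.

How it is judged:
By the outcome, as a careful person would: the job done as asked, in the order asked, and still so for the second after the job is handed in, with the robot touching nothing.
It also fails if it takes over 51 s, if anything falls off the work surface, if the arm or the gripper's body presses on something with over 40 N, if the wrist force passes 120 N, or if a joint passes its speed limit or range.

ROBOT

A 6-joint arm with a two-finger parallel gripper is mounted at the origin on the work surface. World frame = base frame: x ahead of the robot, y to its left, z up, the work surface at z = 0. Lengths are in mm, angles in rad, forces in N, time in s.
With the tool pointing down it reaches from about 350 to 775 mm from the base axis. Payload 7.3 kg.
Tool frame: the origin (TCP) lies at the very end of the fingers, on their centre line; the grasp point (between the pads) lies 19 mm behind it (bot.grasp_offset is the distance from the TCP to the grasp point, in mm); z points along the fingers, y is the direction in which the jaws open and shut (so a half turn about z gives the same grasp; the last joint's range is limited). The gripper opens to 92 mm and grips with 3 to 60 N. Pads are 19 mm wide; open, the fingers measure 130 mm over their backs; the gripper's body (75 mm by 190 mm) begins 47 mm behind the grasp point.
Start: joints at [1.183, 0.342, 1.524, -0, 1.275, -0.146], TCP at [125.695, 509.75, 226.741] pointing down, gripper open.
Joint ranges: [-2.53, 2.53], [-0.77, 2.02], [0.04, 2.7], [-1, 4.14], [0.28, 2.66], [-3.11, 3.11]. Speed limits (rad/s): [2.57, 2.57, 3.14, 3.14, 3.14, 3.14].

INTERFACE

Orientations are given as [roll, pitch, yaw] about the fixed x, y, z axes, in that order (R = Rz(yaw) Ry(pitch) Rx(roll)).
In Python, from plant import bot gives the robot as it stands.
- The arm moves only by the tool servo_tool, never from a script. Its arguments are lists of equal length, an entry for each row: "angular": the turn, a rotation vector about the world's x, y, z in degrees, a list of three; "slide": the shift along the world's x, y, z in mm, a list of three; "grip": the opening, from -1 (shut) to 1 (fully open), so that 0 is half open. In form: {"angular": [[ax, ay, az], ...], "slide": [[dx, dy, dz], ...], "grip": [grip, ...]}. A call has 1 to 10 rows; each row is the pose to reach, as a shift and turn from the pose commanded when the call began; what a row does not reach only later rows make up. A row lasts 1/12 s, in which the tool goes at most 41.7 mm and 7.16 degrees, less where a joint would pass 70% of its speed; a pose out of reach is approached as far as the arm can. A call with a gripper value outside its range is refused whole. The fingers move at their own pace and stop on an object; the grip force is fixed at half the most. Time passes only in rows, so rows that repeat a pose let the fingers close. It gives the time, the measured TCP pose, the force and the opening at its end, in the units of the state.
- bot.get_obs(): the state, without advancing time (a new reading comes with each control period).
- bot.capture(name): name is "side" or "top" or "wrist"; returns a dict with "img" (400x640x3 uint8, blue, green, red), "range_z" (400x640 float32, mm along the optical axis (not along the pixel's ray), 0 where there is no reading), "fov_y" (degrees; the focal length in pixels is half the picture's height over the tangent of half this angle, whatever the lens; pixels are square), "cx", "cy" (the principal point, pixels), "R" (3x3) and "t" (3): a world point X has camera coordinates R X + t; the wrist camera has in their place "T_tool_cam" (4x4, takes a point from camera to tool coordinates, whose origin is the TCP and whose axes are the flange's). Camera axes: x right, y down, z forward; pixel columns grow to the right and rows downward; lengths in mm; the calibration is good to about 2 mm. A picture is of the moment at which its call begins: read the wrist's pose just before it.
- bot.close_job(): hands the job in, once; it reports no verdict.
The state is a dict: "time": time; "joint_positions": joint angles; "dq": joint speeds; "tau": joint torques, N m; "tool_pos": TCP position; "tcp_rot": TCP orientation; "contact_force": force on the tool from outside, world axes, zero at the start; "moment": the same for the moment, N m; "grip_width": finger opening in mm.
Only numpy, scipy, OpenCV 4.12 (cv2) and the standard library are available. Lean on these libraries where they do the work, as an engineer would, in place of code of your own. Each camera call takes 0.05 s, during which the arm holds its last target.

## Working session

There is one attempt and no reset: what is moved stays moved. The work goes in short steps, Python scripts to look and compute and a tool call to move; the robot and the scene stay as the last step left them, time stands still between calls to the robot, and variables do not carry over. Pictures are saved under pics/ and viewed, and the job is handed in when it is done.

Besides the shell and the picture viewer there is one more tool, called by a JSON object that holds its "method" and its "body". servo_tool: Moves the arm, as the interface text tells. Its arguments: {"type":"object","properties":{"angular":{"type":"array","items":{"type":"array","items":{"type":"number"}}},"slide":{"type":"array","items":{"type":"array","items":{"type":"number"}}},"grip":{"type":"array","items":{"type":"number"}}},"required":["angular","slide","grip"]}

```bash
mkdir -p pics; cat > h.py <<'E'
import numpy as np,cv2
from plant import bot
def cap(n):
    o=bot.get_obs(); d=bot.capture(n); d['o']=o
    h=d['img'].shape[0]; d['f']=h/2/np.tan(np.radians(d['fov_y'])/2); return d
def w(d):  # world points from depth
    z=d['range_z']; v,u=np.mgrid[:z.shape[0],:z.shape[1]]
    P=np.stack([(u-d['cx'])/d['f']*z,(v-d['cy'])/d['f']*z,z],-1)
    return (P-d['t'])@d['R']   # R^T (P-t)
E
python3 - <<'E'
from h import *
for n in['top','side','wrist']:
    d=cap(n); cv2.imwrite(f'pics/{n}0.png',d['img']); 
    print(n,d['f'],d['cx'],d['cy'],(d['range_z']>0).mean(), d.get('R'),d.get('t'),d.get('T_tool_cam'))
    if 'R' in d: np.save(n+'_w.npy',w(d))
print(bot.get_obs())
E
```

```text
top 369.73129985985895 322.7179823359608 200.09913431243663 0.99610546875 [[-0.01783632 -0.99980778 -0.00814026]
 [-0.99515109  0.01853971 -0.09659492]
 [ 0.09672728  0.00637789 -0.99529049]] [  10.87085802  567.56398127 1194.66070587] None
side 398.3264182917616 320.0333011700949 200.34199030912498 0.9959609375 [[-0.97531572 -0.22036718 -0.01405522]
 [-0.14368533  0.6816882  -0.7173951 ]
 [ 0.16767162 -0.69766719 -0.69652475]] [552.56261734 118.52864561 942.54398711] None
wrist 328.7872244517998 314.59036697370107 201.47700283823858 0.9960625 None None [[-5.58933482e-04 -9.53893067e-01 -3.00146140e-01  8.20353597e+01]
 [ 9.99999807e-01 -4.51287666e-04 -4.27968853e-04 -3.54888582e-01]
 [ 2.72784271e-04 -3.00146321e-01  9.53893134e-01 -1.58754127e+02]
 [ 0.00000000e+00  0.00000000e+00  0.00000000e+00  1.00000000e+00]]
{'time': 0.15, 'joint_positions': array([ 1.18298821e+00,  3.42552305e-01,  1.52479037e+00, -1.66426473e-05,
        1.27544189e+00, -1.45980265e-01]), 'dq': array([ 0.00021088, -0.00198168, -0.00096881,  0.00223122,  0.00142974,
       -0.00033339]), 'tau': array([ 1.56690392e-03, -4.31465542e+01, -2.44354928e+01,  7.18053128e-02,
        5.37900149e-02, -9.39577103e-05]), 'tool_pos': array([125.57820221, 509.4341323 , 226.21253361]), 'tcp_rot': array([-3.14041110e+00, -1.57631852e-04,  2.89976956e+00]), 'contact_force': array([ 0.90684563, -0.13229297, -0.02617651]), 'moment': array([ 0.03183886,  0.02875082, -0.04564044]), 'grip_width': 91.79385095046959}
```

View pics/top0.png

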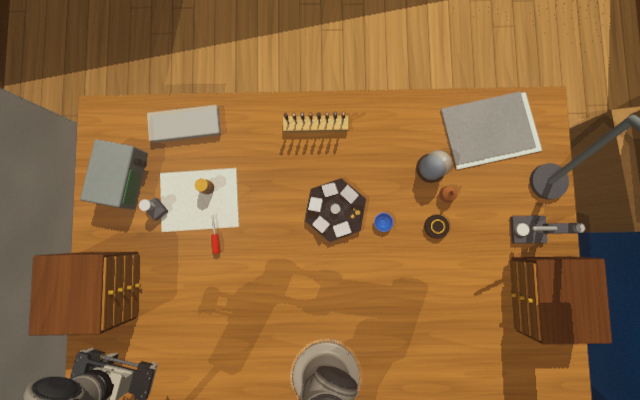

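View pics/side0.png

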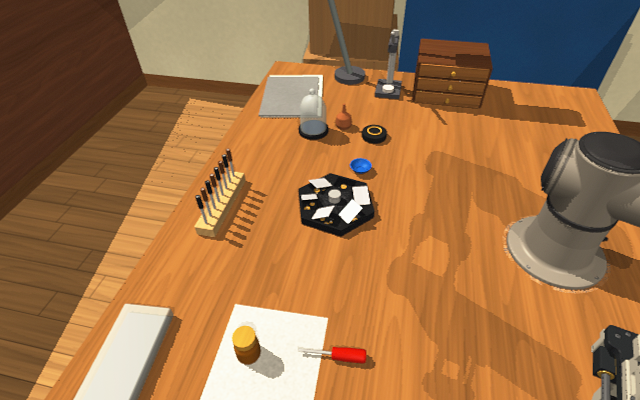

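View pics/wrist0.png

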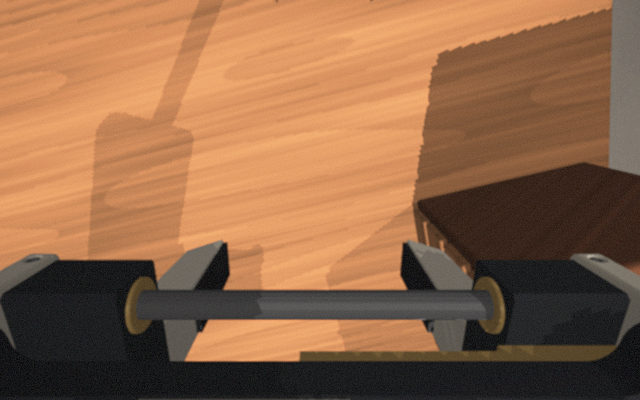

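The top view shows the black tray around (335,210) with five bright lids. The uncovered well is on the right, next to the blue cup at (383,223). The side view agrees. I'll get a coarse fix on the tray, then look with the wrist camera.

```bash
python3 - <<'E'
from h import *
im=cv2.imread('pics/top0.png'); P=np.load('top_w.npy')
c=im[165:255,295:400]; cv2.imwrite('pics/crop0.png',cv2.resize(c,None,fx=7,fy=6.6,interpolation=cv2.INTER_CUBIC))
for n,(u,v) in dict(tin=(335,209),cup=(383,223),cush=(436,227),table=(280,250),jar=(432,165),driver=(215,240)).items(): print(n,P[v,u].round(1))
dark=(im.max(2)<60).astype(np.uint8); dark[:165]=0;dark[255:]=0;dark[:,:295]=0;dark[:,372:]=0
h=cv2.convexHull(np.argwhere(dark)[:,::-1].astype(np.int32))[:,0]
a=cv2.approxPolyDP(h.astype(np.float32)[:,None],4,True)[:,0]
for u,v in a: print(u,v,P[int(v),int(u)].round(1))
E
```

```text
tin [536.  -38.9  46.9]
cup [ 489.2 -199.5    4.5]
cush [ 472.3 -368.9   27.2]
table [405.6 146.2   0.8]
jar [ 661.6 -339.2  115.9]
driver [442.8 356.9  24.6]
359.0 206.0 [ 546.4 -119.3   21.5]
311.0 211.0 [534.3  40.9  -2.2]
320.0 190.0 [604.5   9.2   3.6]
```

View pics/crop0.png

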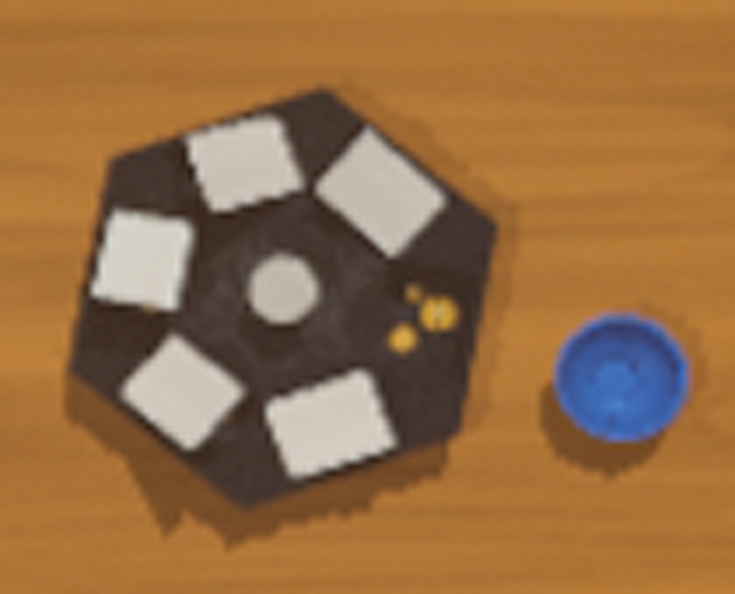

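The crop shows the uncovered well with brass parts to the right of and slightly below the tin, beside the cup. Lid 1 is therefore the upper-right one, and anticlockwise runs over the top to the left. I'll move the hand so the wrist camera sees the tray, shutting the fingers on the way.

{"method": "servo_tool", "body": {"angular": [[0,0,0],[0,0,0],[0,0,0],[0,0,0],[0,0,0],[0,0,0],[0,0,0],[0,0,0],[0,0,0],[0,0,0]], "slide": [[26,-30,5],[52,-60,10],[78,-90,15],[104,-120,20],[130,-150,25],[156,-180,30],[182,-210,30],[208,-240,30],[234,-270,30],[260,-300,30]], "grip": [-1,-1,-1,-1,-1,-1,-1,-1,-1,-1]}}

```text
time: 0.98
tool_pos: [386.5, 208.0, 256.8]
tcp_rot: [3.141, 0.0, 2.9]
contact_force: [0.5, 1.2, 0.3]
grip_width: 30.0
```

{"method": "servo_tool", "body": {"angular": [[0,0,0],[0,0,0],[0,0,0],[0,0,0],[0,0,0],[0,0,0],[0,0,0],[0,0,0],[0,0,0],[0,0,0]], "slide": [[26,-30,0],[52,-60,0],[78,-90,0],[104,-120,0],[130,-150,0],[156,-180,0],[182,-210,0],[208,-240,0],[228,-267,0],[228,-267,0]], "grip": [-1,-1,-1,-1,-1,-1,-1,-1,-1,-1]}}

```text
time: 1.82
tool_pos: [616.0, -62.7, 254.9]
tcp_rot: [-3.14, -0.0, 2.895]
contact_force: [-0.9, -1.1, -0.3]
grip_width: 0.4
```

{"method": "servo_tool", "body": {"angular": [[0,0,0],[0,0,0],[0,0,0],[0,0,0]], "slide": [[0,0,0],[0,0,0],[0,0,0],[0,0,0]], "grip": [-1,-1,-1,-1]}}

```text
time: 2.15
tool_pos: [613.2, -56.0, 257.2]
tcp_rot: [3.141, 0.0, 2.901]
contact_force: [-0.1, -0.2, -0.3]
grip_width: 0.2
```

```bash
cat >> h.py <<'E'
from scipy.spatial.transform import Rotation as Ro
def capw():
    d=cap('wrist'); o=d['o']; Rw=Ro.from_euler('xyz',o['tcp_rot']).as_matrix(); T=d['T_tool_cam']
    M=Rw@T[:3,:3]; c=Rw@T[:3,3]+o['tool_pos']; d['R']=M.T; d['t']=-M.T@c; d['c']=c; return d
E
python3 - <<'E'
from h import *
d=capw(); cv2.imwrite('pics/w1.png',d['img']); P=w(d); np.save('w1.npy',P)
import pickle; pickle.dump({k:d[k] for k in('R','t','c','f','cx','cy')},open('w1.pkl','wb'))
print(d['o'])
E
```

```text
{'time': 2.15, 'joint_positions': array([-2.15589667e-01,  4.94003722e-01,  1.20136080e+00,  2.83910109e-04,
        1.44601845e+00, -1.54616121e+00]), 'dq': array([-0.00059598, -0.00102135, -0.00528356, -0.00087264,  0.00055086,
       -0.00033313]), 'tau': array([-3.57896565e-01, -5.18224275e+01, -2.58295065e+01, -4.89718874e-02,
        7.29459780e-02,  3.36376273e-03]), 'tool_pos': array([613.1843416 , -55.98085819, 257.19494535]), 'tcp_rot': array([3.14130586e+00, 2.02677062e-04, 2.90133254e+00]), 'contact_force': array([-0.06591378, -0.15624266, -0.25850812]), 'moment': array([ 0.0134052 , -0.00281043, -0.00895499]), 'grip_width': 0.24993473459138982}
```

View pics/w1.png

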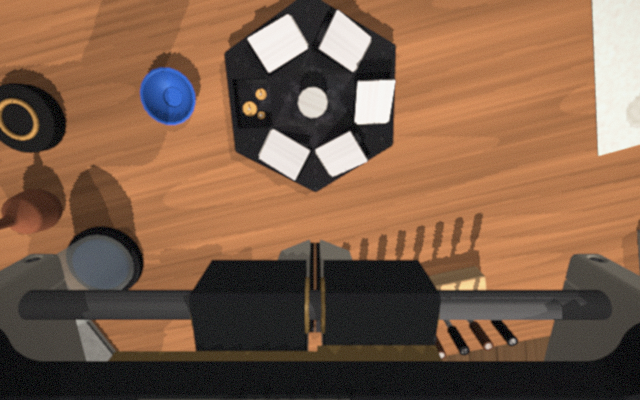

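The wrist view shows the whole hexagon, with corners near (233,65), (312,0), (395,40), (393,148), (316,191) and (236,150). The tin is at (313,101) and the open well, with brass parts, at (255,102). Lid 1 is at (284,153). Next I'll fit the tray.

```bash
python3 - <<'E'
from h import *
import pickle
from scipy.optimize import least_squares
d=pickle.load(open('w1.pkl','rb')); P=np.load('w1.npy'); im=cv2.imread('pics/w1.png')
def ray(u,v,z):
    r=d['R'].T@np.array([(u-d['cx'])/d['f'],(v-d['cy'])/d['f'],1]); return d['c']+r*(z-d['c'][2])/r[2]
print('cam',d['c'])
# bench depth level
for u,v in[(500,100),(200,200),(450,180),(120,40)]: print('bench',P[v-3:v+4,u-3:u+4].reshape(-1,3).mean(0).round(1))
Z=P[...,2]; m=((Z>15)&(Z<62)&(im[...,0]<235)).astype(np.uint8)
dark=(im.max(2)<70)|((im.min(2)>150))
roi=np.zeros_like(m); roi[0:195,222:402]=1
m&=roi
m=cv2.morphologyEx(m,cv2.MORPH_OPEN,np.ones((5,5)))
n,l,s,_=cv2.connectedComponentsWithStats(m); k=1+s[1:,4].argmax(); m=(l==k).astype(np.uint8)
c=max(cv2.findContours(m,0,cv2.CHAIN_APPROX_NONE)[0],key=len)[:,0]
X=np.array([ray(u,v,24)[:2] for u,v in c if v>1])
def res(p):
    q=X-p[:2]; a=p[2]+np.arange(6)*np.pi/3
    return (q@np.stack([np.cos(a),np.sin(a)])).max(1)-93
cup=ray(168,97,10); t0=ray(313,101,46); print('tin',t0,'cup',cup)
r=least_squares(res,[t0[0],t0[1],np.arctan2(*(cup-t0)[[1,0]])],loss='soft_l1',f_scale=2)
print('tray',r.x, np.degrees(r.x[2]),np.abs(r.fun).mean(),len(X),s[k])
top=m.astype(bool)&(im.max(2)<60); print('tray top z',np.percentile(Z[top],[10,50,90]))
x,y,a=r.x
for N in range(6):
    b=a+N*np.pi/3; R=np.array([[np.cos(b),-np.sin(b)],[np.sin(b),np.cos(b)]])
    q=(P[...,:2]-[x,y])@R
    g=(im.min(2)>140)&(abs(q[...,0]-68)<17)&(abs(q[...,1])<30)&(Z<90)
    if g.sum()>50:
        A=np.c_[q[g][:,1],np.ones(g.sum())]; k=np.linalg.lstsq(A,Z[g],rcond=None)[0]
        print('lid',N,g.sum(),'slope',np.arctan(k[0]).round(3),'z@hinge',(k[1]-26*k[0]).round(1),'zmax',Z[g].max().round(1), 'rad',np.percentile(q[g][:,0],[2,98]).round(1))
for N in range(6):
    for u in[1]: print(N,(np.array([x,y])+68*np.array([np.cos(a+N*np.pi/3),np.sin(a+N*np.pi/3)])).round(1))
o=im[:200,200:420].copy()
q=[]
for k in range(6):
    b=a+np.pi/6+k*np.pi/3; X3=np.array([x+107.4*np.cos(b),y+107.4*np.sin(b),24]); C=d['R']@X3+d['t']; q.append((C[:2]/C[2]*d['f']+[d['cx']-200,d['cy']]))
cv2.polylines(o,[np.array(q).round().astype(np.int32)],True,(0,255,0),1)
cv2.imwrite('pics/fit1.png',cv2.resize(o,None,fx=3,fy=3))
E
```

```text
cam [533.3790932  -36.83941093 415.93310593]
bench [589.1 179.9   0.6]
bench [ 620.5 -211.1    9.1]
bench [670.9 106.4   9.4]
bench [ 418.6 -238.4    0.8]
tin [536.01286873 -39.2431212   46.        ] cup [ 491.20791759 -204.08892797   10.        ]
tray [490.72041025 -40.95912809  -1.60912885] -92.1962917723098 25.904701386365105 710 [  230    50   133   142 10952]
tray top z [23.71138841 24.7704892  25.78716807]
lid 1 71 slope 0.554 z@hinge 14.5 zmax 48.0 rad [51.3 84.8]
lid 2 448 slope 0.009 z@hinge 42.7 zmax 54.0 rad [51.7 84.6]
lid 3 725 slope 0.368 z@hinge 22.0 zmax 49.4 rad [51.2 74.2]
0 [ 488.1 -108.9]
1 [548.3 -77.2]
2 [550.9  -9.2]
3 [493.3  27. ]
4 [433.2  -4.7]
5 [430.6 -72.7]
```

View pics/fit1.png

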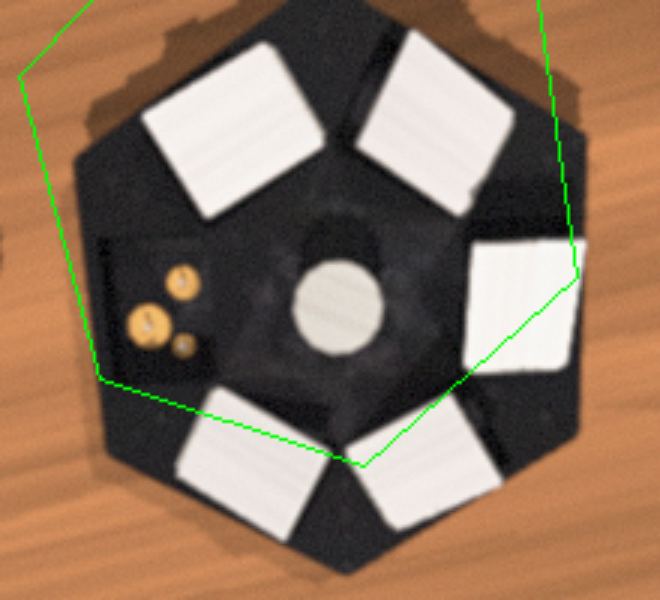

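```bash
cat > fit.py <<'E'
from h import *
import pickle
from scipy.optimize import least_squares
d=pickle.load(open('w1.pkl','rb')); P=np.load('w1.npy'); im=cv2.imread('pics/w1.png'); Z=P[...,2]
def ray(u,v,z):
    r=d['R'].T@np.array([(u-d['cx'])/d['f'],(v-d['cy'])/d['f'],1]); return d['c']+r*(z-d['c'][2])/r[2]
i=im.astype(int); m=((i.max(2)<75)&(i[...,2]-i[...,0]<22)).astype(np.uint8)
m[195:]=0;m[:,:222]=0;m[:,402:]=0
m=cv2.morphologyEx(m,cv2.MORPH_OPEN,np.ones((3,3)))
n,l,s,_=cv2.connectedComponentsWithStats(m); m=(l==1+s[1:,4].argmax()).astype(np.uint8)
h=cv2.convexHull(max(cv2.findContours(m,0,cv2.CHAIN_APPROX_NONE)[0],key=len))
hm=cv2.drawContours(np.zeros_like(m),[h],-1,1,-1); c=max(cv2.findContours(hm,0,cv2.CHAIN_APPROX_NONE)[0],key=len)[:,0]
X=np.array([ray(u,v,24)[:2] for u,v in c if v>2])
def res(p):
    q=X-p[:2]; a=p[2]+np.arange(6)*np.pi/3
    return (q@np.stack([np.cos(a),np.sin(a)])).max(1)-93
t0=ray(313,101,46)
r=least_squares(res,[t0[0],t0[1],-1.7],loss='soft_l1',f_scale=1.)
x,y,a=r.x
print('tray',r.x.round(3),np.degrees(a).round(2),np.abs(r.fun).mean().round(2)); 
top=m.astype(bool); print('tray top z',np.percentile(Z[top],[10,50,90]))
for N in range(6):
    b=a+N*np.pi/3; R=np.array([[np.cos(b),-np.sin(b)],[np.sin(b),np.cos(b)]])
    q=(P[...,:2]-[x,y])@R
    g=(im.min(2)>140)&(abs(q[...,0]-68)<17)&(abs(q[...,1])<24)&(Z<90)
    if g.sum()>50:
        k=np.linalg.lstsq(np.c_[q[g],np.ones(g.sum())],Z[g],rcond=None)[0]
        print('lid',N,g.sum(),'slope',k[:2].round(3),'z@hinge',(k[2]+68*k[0]-26*k[1]).round(1),'zmax',Z[g].max().round(1))
o=im[:200,200:420].copy(); o=cv2.resize(o,None,fx=3,fy=3)
def pj(X3):
    C=d['R']@np.array(X3)+d['t']; return (C[:2]/C[2]*d['f']+[d['cx']-200,d['cy']])*3+1
q=[pj([x+107.4*np.cos(a+np.pi/6+k*np.pi/3),y+107.4*np.sin(a+np.pi/6+k*np.pi/3),24]) for k in range(6)]
cv2.polylines(o,[np.array(q).round().astype(np.int32)],True,(0,255,0),1)
for N in range(6):
    b=a+N*np.pi/3; e=np.array([np.cos(b),np.sin(b)]); t=np.array([-e[1],e[0]]); 
    pts=[pj([*([x,y]+(68+i)*e+j*t),24]) for i,j in((-20.5,-27),(20.5,-27),(20.5,27),(-20.5,27))]
    cv2.polylines(o,[np.array(pts).round().astype(np.int32)],True,(0,0,255),1)
cv2.imwrite('pics/fit2.png',o)
v,u=100,500
for u,v in[(500,20),(500,60),(500,100),(500,140),(500,170),(500,190),(520,200)]: print(u,v,P[v,u].round(1))
E
python3 fit.py
```

```text
tray [534.742 -40.929  -1.768] -101.32 0.32
tray top z [ 5.21598719 24.54497641 25.73793878]
lid 1 1178 slope [0.    0.366] z@hinge 25.9 zmax 45.0
lid 2 1083 slope [-0.011  0.594] z@hinge 26.8 zmax 54.1
lid 3 1221 slope [0.013 0.646] z@hinge 26.6 zmax 55.5
lid 4 1423 slope [0.015 0.661] z@hinge 26.6 zmax 56.3
lid 5 1596 slope [0.03  0.358] z@hinge 25.9 zmax 45.5
500 20 [502.  185.1   3. ]
500 60 [543.9 182.4   2.1]
500 100 [589.  179.7   1.2]
500 140 [637.3 176.1   1.2]
500 170 [675.7 173.    1.7]
500 190 [7.032e+02 1.718e+02 1.000e-01]
520 200 [722.7 195.6   1.8]
```

View pics/fit2.png

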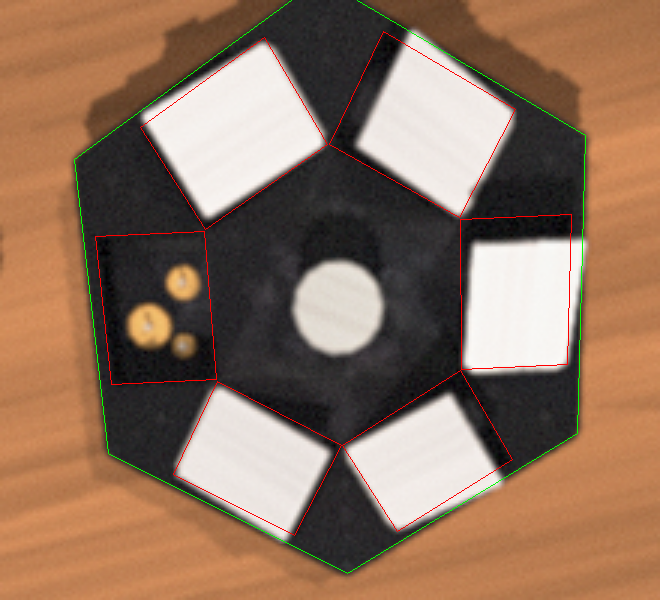

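The fit matches the picture to about 0.3 mm: tray at (534.7, -40.9), yaw -101.3°, lids open about 0.35, 0.54, 0.57, 0.58 and 0.34 rad. I'll move over the uncovered well, come down to about 27 mm, and compute the arc waypoints.

{"method": "servo_tool", "body": {"angular": [[0,0,0],[0,0,0],[0,0,0],[0,0,0],[0,0,0],[0,0,0],[0,0,0],[0,0,0],[0,0,0],[0,0,0]], "slide": [[-26,-18,0],[-52,-36,0],[-78,-54,-10],[-78,-54,-40],[-78,-54,-75],[-78,-54,-110],[-78,-54,-145],[-78,-54,-175],[-78,-54,-190],[-78,-54,-197]], "grip": [-1,-1,-1,-1,-1,-1,-1,-1,-1,-1]}}

```text
time: 3.03
tool_pos: [534.1, -110.1, 57.5]
tcp_rot: [3.141, -0.004, 2.901]
contact_force: [-1.3, 0.9, -0.0]
grip_width: 0.3
```

{"method": "servo_tool", "body": {"angular": [[0,0,0],[0,0,0],[0,0,0],[0,0,0],[0,0,0],[0,0,0],[0,0,0]], "slide": [[0,0,-10],[0,0,-20],[0,0,-28],[0,0,-33],[0,0,-33],[0,0,-33],[0,0,-33]], "grip": [-1,-1,-1,-1,-1,-1,-1]}}

```text
time: 3.62
tool_pos: [536.1, -111.4, 27.3]
tcp_rot: [-3.142, 0.001, 2.9]
contact_force: [0.4, -0.1, -1.0]
grip_width: 0.3
```

```bash
python3 - <<'E'
from h import *
C=np.array([534.7,-40.9]);a=-101.3
def p(t): b=np.radians(a+t); return C+70*np.array([np.cos(b),np.sin(b)])
s=np.array([535.695,-111.25]); t=12
for k in range(8):
    T=[t+4*(j+1) for j in range(10)]
    q=np.array([p(x) for x in T]); print(t,T[-1],(q-s).round(0).astype(int).tolist())
    s=s+(q-s).round(0)[-1]; t=T[-1]
o=[bot.get_obs()]; print(o[0]['tool_pos'],o[0]['contact_force'],o[0]['tcp_rot'])
d=cap('side'); cv2.imwrite('pics/s1.png',cv2.resize(d['img'][140:260,260:420],None,fx=4,fy=4))
E
```

```text
12 52 [[5, 1], [10, 1], [14, 2], [19, 3], [24, 5], [28, 7], [33, 9], [37, 11], [41, 14], [45, 17]]
52 92 [[3, 4], [7, 7], [10, 11], [13, 15], [15, 19], [17, 23], [19, 28], [21, 33], [22, 37], [23, 42]]
92 132 [[1, 5], [1, 10], [1, 15], [1, 20], [0, 24], [-1, 29], [-3, 34], [-4, 38], [-6, 43], [-9, 47]]
132 172 [[-2, 4], [-5, 8], [-9, 12], [-12, 15], [-16, 19], [-20, 21], [-24, 24], [-28, 27], [-32, 29], [-37, 30]]
172 212 [[-5, 2], [-9, 3], [-14, 4], [-19, 4], [-24, 4], [-29, 4], [-34, 4], [-38, 3], [-43, 1], [-48, 0]]
212 252 [[-4, -2], [-9, -4], [-13, -7], [-17, -10], [-21, -13], [-24, -16], [-28, -19], [-31, -23], [-34, -27], [-36, -31]]
252 292 [[-2, -5], [-4, -9], [-6, -14], [-7, -19], [-8, -23], [-9, -28], [-9, -33], [-9, -38], [-9, -43], [-8, -48]]
292 332 [[1, -4], [3, -9], [4, -14], [6, -18], [9, -22], [11, -26], [14, -30], [18, -34], [21, -38], [25, -41]]
[ 536.11581138 -111.41414768   27.29195892] [ 0.39480982 -0.1350415  -0.98440962] [-3.14157746e+00  1.08387234e-03  2.89974247e+00]
```

View pics/s1.png

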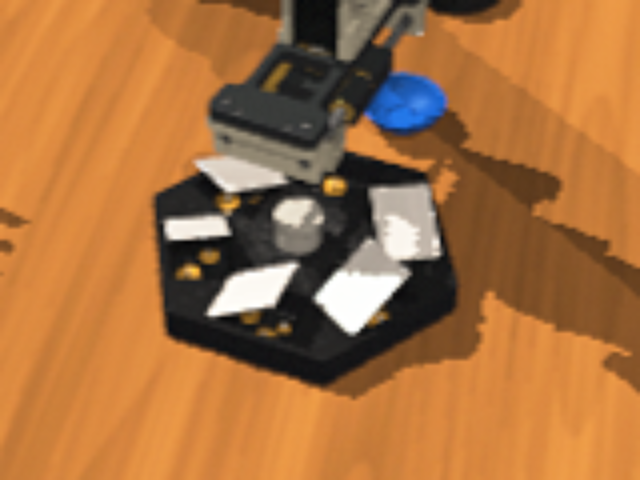

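The finger is down over the uncovered well and every lid is still ajar. I'll start the sweep, easing down 1 mm to about 25.7.

{"method": "servo_tool", "body": {"angular": [[0,0,0],[0,0,0],[0,0,0],[0,0,0],[0,0,0],[0,0,0],[0,0,0],[0,0,0],[0,0,0],[0,0,0]], "slide": [[5,1,-0.5],[10,1,-1],[14,2,-1],[19,3,-1],[24,5,-1],[28,7,-1],[33,9,-1],[37,11,-1],[41,14,-1],[45,17,-1]], "grip": [-1,-1,-1,-1,-1,-1,-1,-1,-1,-1]}}

```text
time: 4.5
tool_pos: [581.1, -93.9, 25.7]
tcp_rot: [3.141, 0.0, 2.9]
contact_force: [0.2, 0.1, 0.7]
grip_width: 0.3
```

{"method": "servo_tool", "body": {"angular": [[0,0,0],[0,0,0],[0,0,0],[0,0,0],[0,0,0],[0,0,0],[0,0,0]], "slide": [[3,4,0],[7,7,0],[10,11,0],[13,15,0],[15,19,0],[17,23,0],[17,23,0]], "grip": [-1,-1,-1,-1,-1,-1,-1]}}

```text
time: 5.08
tool_pos: [598.0, -70.3, 25.7]
tcp_rot: [3.141, 0.0, 2.9]
contact_force: [-0.2, 0.2, 0.4]
grip_width: 0.6
```

```bash
python3 - <<'E'
from h import *
o=bot.get_obs(); print(o['tool_pos'],o['contact_force'],o['moment'])
d=cap('side'); cv2.imwrite('pics/s2.png',cv2.resize(d['img'][140:260,260:420],None,fx=4,fy=4))
for i in range(3): cap('side'); o=bot.get_obs(); print(o['tool_pos'],o['contact_force'])
E
```

```text
[597.97563671 -70.34752518  25.72937654] [-0.23373897  0.22227366  0.36004066] [-0.00450072 -0.03611061 -0.02234611]
[597.63629006 -71.03667584  25.70084134] [0.11044915 0.41530213 0.56729979]
[597.60146818 -71.22567192  25.7281837 ] [-0.10687692 -0.69411701  0.66066003]
[597.55662488 -71.35857715  25.70801788] [ 0.43396805 -0.05818081  0.10881748]
```

View pics/s2.png

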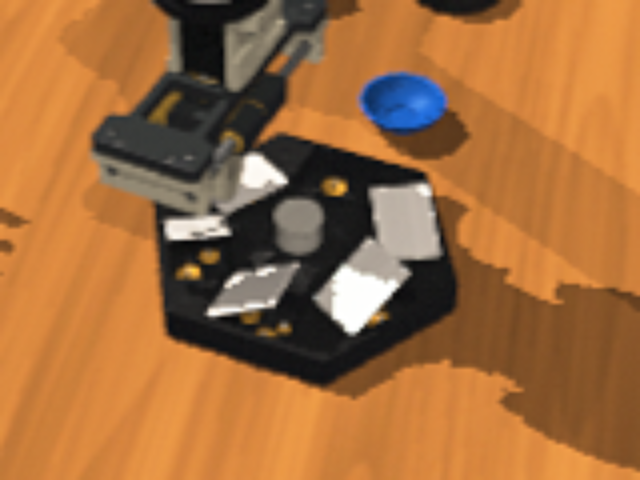

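Lid 1 is down with a touch of under 1 N. I'll go to its free edge and ease down in fine steps, watching the force.

{"method": "servo_tool", "body": {"angular": [[0,0,0],[0,0,0],[0,0,0],[0,0,0],[0,0,0]], "slide": [[2,5,-0.2],[4,10,-0.4],[4,10,-0.5],[4,10,-0.5],[4,10,-0.5]], "grip": [-1,-1,-1,-1,-1]}}

```text
time: 5.7
tool_pos: [601.8, -61.1, 25.3]
tcp_rot: [3.141, 0.0, 2.9]
contact_force: [1.1, 0.2, 0.1]
grip_width: 0.4
```

{"method": "servo_tool", "body": {"angular": [[0,0,0],[0,0,0],[0,0,0]], "slide": [[0,0,-0.2],[0,0,-0.3],[0,0,-0.3]], "grip": [-1,-1,-1]}}

```text
time: 5.95
tool_pos: [601.8, -61.2, 25.2]
tcp_rot: [3.141, 0.0, 2.9]
contact_force: [-0.1, 0.9, 1.9]
grip_width: 0.5
```

```bash
python3 - <<'E'
from h import *
for i in range(4): cap('wrist'); o=bot.get_obs(); print(o['tool_pos'],o['contact_force'])
d=capw(); cv2.imwrite('pics/w2.png',d['img'])
E
```

```text
[601.81791124 -61.19935905  25.16004464] [0.67564132 1.00548876 2.75599117]
[601.79680413 -61.2107223   25.14823841] [0.05899618 2.23085481 2.37434019]
[601.79695123 -61.16853271  25.1179873 ] [0.44928818 1.25472255 2.42701395]
[601.77506858 -61.179674    25.09738592] [-0.23377016  1.17399377  2.79550956]
```

View pics/w2.png

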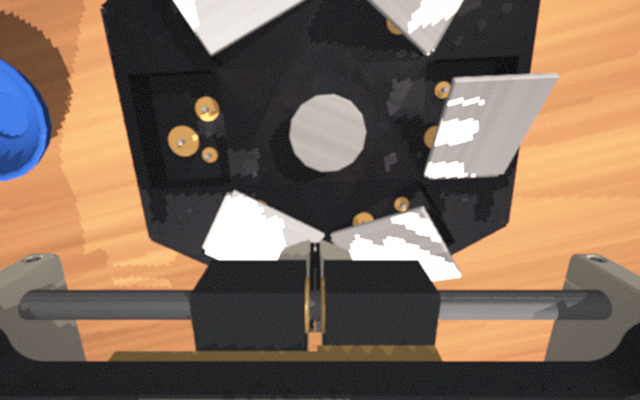

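The wrist picture shows lid 1 flat at (260,225) and lid 2 still ajar at (400,240). Light contact of about 2.5 N starts at about 25.1 mm, so I'll sweep on at 25.15.

{"method": "servo_tool", "body": {"angular": [[0,0,0],[0,0,0],[0,0,0],[0,0,0],[0,0,0],[0,0,0],[0,0,0],[0,0,0],[0,0,0],[0,0,0]], "slide": [[1,4,0.2],[2,9,0.2],[3,14,0.2],[3,19,0.2],[3,24,0.2],[3,29,0.2],[2,33,0.2],[1,38,0.2],[-1,43,0.2],[-2,47,0.2]], "grip": [-1,-1,-1,-1,-1,-1,-1,-1,-1,-1]}}

```text
time: 7.03
tool_pos: [599.5, -13.6, 25.2]
tcp_rot: [3.141, 0.0, 2.9]
contact_force: [0.4, -2.3, 4.0]
grip_width: 0.5
```

{"method": "servo_tool", "body": {"angular": [[0,0,0],[0,0,0],[0,0,0],[0,0,0],[0,0,0],[0,0,0]], "slide": [[-2,5,0],[-5,9,0],[-7,13,0],[-10,17,0],[-14,21,0],[-14,21,0]], "grip": [-1,-1,-1,-1,-1,-1]}}

```text
time: 7.53
tool_pos: [584.7, 7.8, 25.0]
tcp_rot: [3.141, -0.001, 2.9]
contact_force: [0.0, 1.9, 3.5]
grip_width: 0.4
```

```bash
python3 - <<'E'
from h import *
o=bot.get_obs(); print(o['tool_pos'],o['contact_force'],o['moment'])
d=capw(); cv2.imwrite('pics/w3.png',d['img'])
for i in range(2): cap('side'); o=bot.get_obs(); print(o['tool_pos'],o['contact_force'])
E
```

```text
[584.72892158   7.80162757  25.04496273] [0.03954171 1.8982279  3.50356234] [ 0.3263829   0.05099419 -0.02172339]
[584.82493841   7.63594771  24.9871475 ] [-0.77412245  2.29281964  4.64009056]
[584.94653359   7.47012038  24.98249009] [-1.34779641  2.61634766  4.03483081]
```

View pics/w3.png

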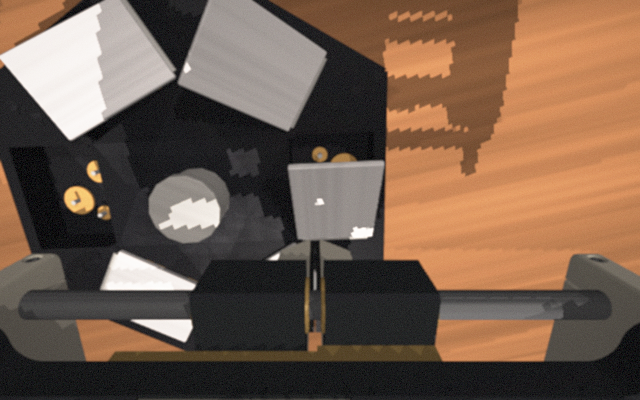

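Lid 2 is down at (150,295) with the contact force about 4 N. I'll rise 0.3 mm and go over lid 3.

{"method": "servo_tool", "body": {"angular": [[0,0,0],[0,0,0],[0,0,0],[0,0,0],[0,0,0],[0,0,0],[0,0,0],[0,0,0],[0,0,0],[0,0,0]], "slide": [[-3,3,0.3],[-7,7,0.3],[-11,9,0.3],[-15,12,0.3],[-19,15,0.3],[-23,17,0.3],[-28,18,0.3],[-33,20,0.3],[-37,21,0.3],[-42,22,0.3]], "grip": [-1,-1,-1,-1,-1,-1,-1,-1,-1,-1]}}

```text
time: 8.52
tool_pos: [543.0, 28.9, 25.3]
tcp_rot: [3.142, -0.001, 2.9]
contact_force: [0.6, -0.6, 0.7]
grip_width: 0.3
```

{"method": "servo_tool", "body": {"angular": [[0,0,0],[0,0,0],[0,0,0],[0,0,0],[0,0,0],[0,0,0]], "slide": [[-5,0,0],[-10,0,0],[-15,0,0],[-20,0,0],[-24,-1,0],[-24,-1,0]], "grip": [-1,-1,-1,-1,-1,-1]}}

```text
time: 9.02
tool_pos: [518.6, 27.7, 25.3]
tcp_rot: [-3.141, -0.001, 2.9]
contact_force: [-0.7, 0.3, -0.3]
grip_width: 0.7
```

```bash
python3 - <<'E'
from h import *
o=bot.get_obs(); print(o['tool_pos'],o['contact_force'],o['moment'])
d=capw(); cv2.imwrite('pics/w4.png',d['img'])
d=cap('side'); cv2.imwrite('pics/s4.png',cv2.resize(d['img'][140:260,260:420],None,fx=4,fy=4))
o=bot.get_obs(); print(o['tool_pos'],o['contact_force'])
E
```

```text
[518.62805686  27.65595395  25.32907848] [-0.65318377  0.29873603 -0.30594392] [-0.03299261  0.03434588 -0.05865039]
[519.69934265  27.6375311   25.51048004] [-0.38352204  0.20755776 -0.25162754]
```

View pics/w4.png

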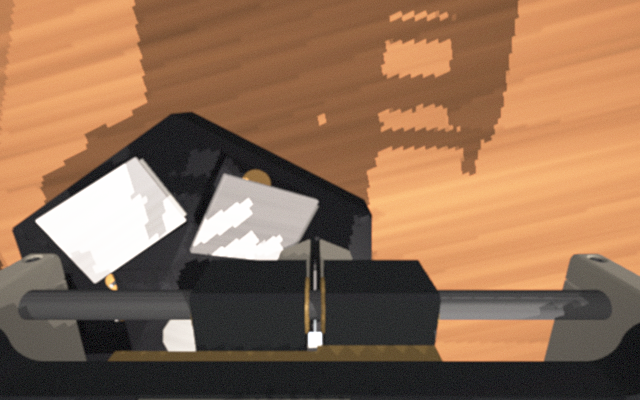

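View pics/s4.png

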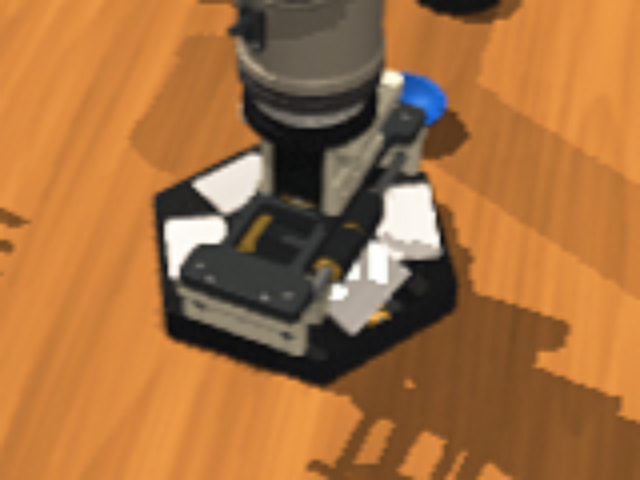

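Lids 1 and 2 are flat and the tray's outline hasn't moved. I'll ease down 0.3 mm at lid 3's edge to seat it, then carry on over lid 4.

{"method": "servo_tool", "body": {"angular": [[0,0,0],[0,0,0],[0,0,0],[0,0,0]], "slide": [[0,0,-0.2],[0,0,-0.4],[0,0,-0.4],[0,0,-0.4]], "grip": [-1,-1,-1,-1]}}

```text
time: 9.45
tool_pos: [520.0, 27.7, 25.2]
tcp_rot: [3.141, 0.001, 2.9]
contact_force: [0.1, -0.5, 1.1]
grip_width: 0.4
```

```bash
python3 - <<'E'
from h import *
for i in range(2): cap('side'); o=bot.get_obs(); print(o['tool_pos'],o['contact_force'])
C=np.array([534.7,-40.9]);a=-101.3
def p(t): b=np.radians(a+t); return C+70*np.array([np.cos(b),np.sin(b)])
s=np.array([519.695,27.75]); t=204
for n in(10,5,10,5):
    q=np.array([p(t+4*(j+1)) for j in range(n)]); r=(q-s).round(); t+=4*n; print(t,r.astype(int).tolist()); s=s+r[-1]
E
```

```text
[519.99773384  27.71306011  25.17268776] [-0.94984294  0.19046398  1.68263588]
[519.99778679  27.68835699  25.16632988] [ 0.86031546 -0.59396998  2.15986388]
244 [[-5, -2], [-10, -3], [-14, -5], [-19, -7], [-23, -10], [-27, -13], [-31, -16], [-34, -19], [-38, -22], [-41, -26]]
264 [[-3, -4], [-5, -8], [-7, -13], [-9, -17], [-11, -22]]
304 [[-1, -5], [-2, -9], [-3, -14], [-3, -19], [-3, -24], [-3, -29], [-2, -34], [-1, -38], [1, -43], [2, -48]]
324 [[2, -4], [5, -8], [7, -12], [10, -16], [14, -20]]
```

Contact is about 2 N. On to lid 4.

{"method": "servo_tool", "body": {"angular": [[0,0,0],[0,0,0],[0,0,0],[0,0,0],[0,0,0],[0,0,0],[0,0,0],[0,0,0],[0,0,0],[0,0,0]], "slide": [[-5,-2,0.2],[-10,-3,0.2],[-14,-5,0.2],[-19,-7,0.2],[-23,-10,0.2],[-27,-13,0.2],[-31,-16,0.2],[-34,-19,0.2],[-38,-22,0.2],[-41,-26,0.2]], "grip": [-1,-1,-1,-1,-1,-1,-1,-1,-1,-1]}}

```text
time: 10.38
tool_pos: [478.2, 1.5, 25.2]
tcp_rot: [3.141, -0.0, 2.9]
contact_force: [1.2, 1.0, 2.4]
grip_width: 0.7
```

{"method": "servo_tool", "body": {"angular": [[0,0,0],[0,0,0],[0,0,0],[0,0,0],[0,0,0],[0,0,0],[0,0,0],[0,0,0]], "slide": [[-3,-4,0],[-5,-8,0],[-7,-13,0],[-9,-17,0],[-11,-22,0],[-11,-22,-0.1],[-11,-22,-0.2],[-11,-22,-0.2]], "grip": [-1,-1,-1,-1,-1,-1,-1,-1]}}

```text
time: 11.05
tool_pos: [467.5, -20.6, 25.0]
tcp_rot: [-3.141, -0.0, 2.9]
contact_force: [-1.0, -2.3, 3.2]
grip_width: 0.5
```

```bash
python3 - <<'E'
from h import *
d=cap('side'); cv2.imwrite('pics/s5.png',cv2.resize(d['img'][140:260,260:420],None,fx=4,fy=4))
for i in range(2): o=bot.get_obs(); print(o['tool_pos'],o['contact_force']); cap('side')
E
```

```text
[467.58718301 -20.41105263  25.02493342] [-0.41400469 -1.41183084  2.72550349]
[467.67102809 -20.30035212  25.04467833] [-1.13024347 -1.46316049  2.91497107]
```

View pics/s5.png

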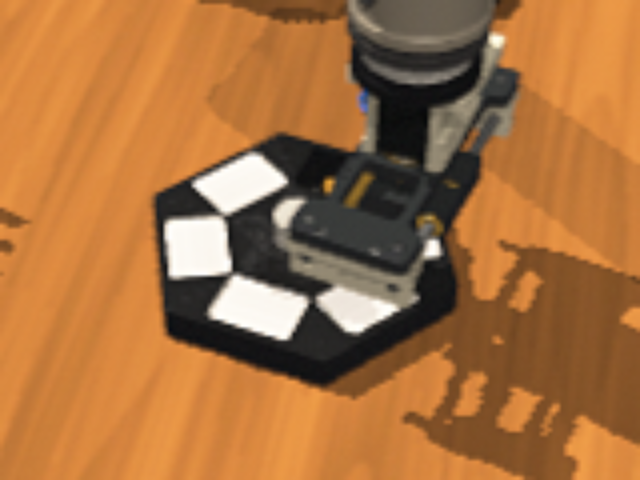

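Lids 1–3 show flat and lid 4 is under the finger, with a contact force of about 3 N. Now lid 5.

{"method": "servo_tool", "body": {"angular": [[0,0,0],[0,0,0],[0,0,0],[0,0,0],[0,0,0],[0,0,0],[0,0,0],[0,0,0],[0,0,0],[0,0,0]], "slide": [[-1,-5,0.2],[-2,-9,0.2],[-3,-14,0.2],[-3,-19,0.2],[-3,-24,0.2],[-3,-29,0.2],[-2,-34,0.2],[-1,-38,0.2],[1,-43,0.2],[2,-48,0.2]], "grip": [-1,-1,-1,-1,-1,-1,-1,-1,-1,-1]}}

```text
time: 12.03
tool_pos: [469.9, -68.8, 25.2]
tcp_rot: [3.142, 0.0, 2.9]
contact_force: [-0.0, 1.8, 2.1]
grip_width: 0.2
```

{"method": "servo_tool", "body": {"angular": [[0,0,0],[0,0,0],[0,0,0],[0,0,0],[0,0,0],[0,0,0],[0,0,0],[0,0,0]], "slide": [[2,-4,0],[5,-8,0],[7,-12,0],[10,-16,0],[14,-20,0],[14,-20,-0.1],[14,-20,-0.2],[14,-20,-0.2]], "grip": [-1,-1,-1,-1,-1,-1,-1,-1]}}

```text
time: 12.7
tool_pos: [484.3, -88.6, 25.2]
tcp_rot: [-3.141, 0.001, 2.9]
contact_force: [1.1, -0.8, 2.2]
grip_width: 0.5
```

```bash
python3 - <<'E'
from h import *
d=cap('side'); cv2.imwrite('pics/s6.png',cv2.resize(d['img'][140:260,260:420],None,fx=4,fy=4))
for i in range(3): o=bot.get_obs(); print(o['tool_pos'],o['contact_force']); cap('side')
E
```

```text
[484.08824905 -88.4358684   25.16915817] [-0.08069013 -0.1505605   1.55034974]
[483.98198038 -88.32168494  25.15419972] [ 1.34178315 -0.92183825  1.74711305]
[483.89947718 -88.28020351  25.16337336] [ 1.42292332 -1.07822951  1.4913072 ]
```

View pics/s6.png

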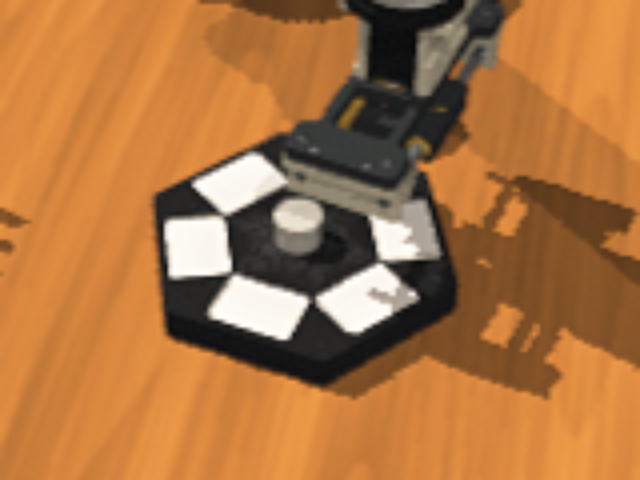

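All five lids look flat. I'll lift straight up and go back to the inspection pose.

{"method": "servo_tool", "body": {"angular": [[0,0,0],[0,0,0],[0,0,0],[0,0,0],[0,0,0],[0,0,0],[0,0,0],[0,0,0],[0,0,0],[0,0,0]], "slide": [[0,0,5],[0,0,20],[0,0,50],[0,0,80],[0,0,115],[0,0,150],[0,0,185],[0,0,215],[10,2,231],[30,7,231]], "grip": [-1,-1,-1,-1,-1,-1,-1,-1,-1,-1]}}

```text
time: 13.73
tool_pos: [514.0, -81.6, 261.0]
tcp_rot: [-3.141, 0.007, 2.899]
contact_force: [1.0, -0.4, -0.2]
grip_width: 0.7
```

{"method": "servo_tool", "body": {"angular": [[0,0,0],[0,0,0],[0,0,0],[0,0,0],[0,0,0],[0,0,0],[0,0,0]], "slide": [[30,7,0],[60,14,0],[90,21,0],[100,24,0],[100,24,0],[100,24,0],[100,24,0]], "grip": [-1,-1,-1,-1,-1,-1,-1]}}

```text
time: 14.32
tool_pos: [612.6, -57.3, 255.9]
tcp_rot: [-3.142, -0.001, 2.9]
contact_force: [-0.7, 0.1, -0.3]
grip_width: 0.7
```

```bash
cp w1.npy w1_before.npy; python3 - <<'E'
from h import *
import pickle
d=capw(); cv2.imwrite('pics/w7.png',d['img']); np.save('w7.npy',w(d))
pickle.dump({k:d[k] for k in('R','t','c','f','cx','cy')},open('w7.pkl','wb'))
for n in('top','side'): cv2.imwrite(f'pics/{n}7.png',bot.capture(n)['img'])
E
sed 's/w1\./w7./g;s/fit2/fit7/' fit.py > fit7.py; python3 fit7.py
```

```text
tray [533.621 -40.756  -1.768] -101.32 3.94
tray top z [12.01630696 24.63082954 25.74332   ]
lid 1 1157 slope [ 0.009 -0.002] z@hinge 25.8 zmax 28.4
lid 2 1163 slope [ 0.007 -0.001] z@hinge 25.8 zmax 28.5
lid 3 1346 slope [0.004 0.002] z@hinge 25.7 zmax 28.3
lid 4 1549 slope [ 0.002 -0.   ] z@hinge 25.8 zmax 28.9
lid 5 1540 slope [0.002 0.001] z@hinge 25.8 zmax 28.4
500 20 [5.012e+02 1.848e+02 2.000e-01]
500 60 [5.433e+02 1.816e+02 4.000e-01]
500 100 [588.3 178.1   0.6]
500 140 [636.3 174.1   1.1]
500 170 [ 6.751e+02  1.718e+02 -1.000e-01]
500 190 [702.3 170.2  -0.8]
520 200 [721.6 193.6   1.3]
```

View pics/fit7.png

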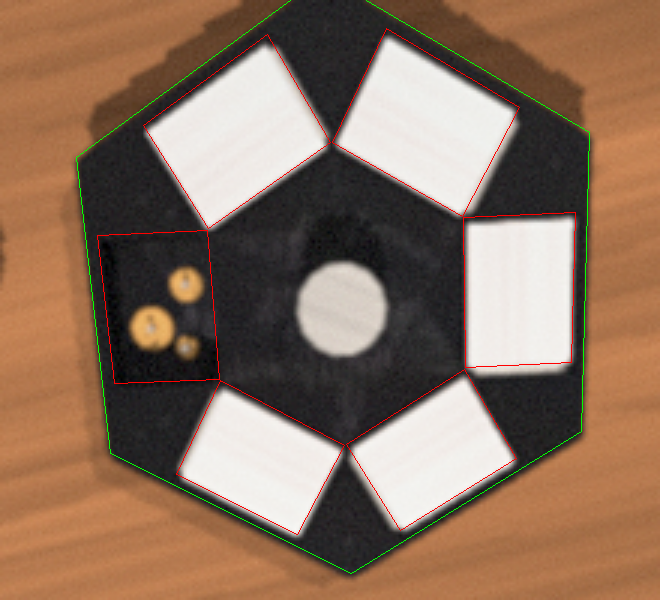

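View pics/side7.png

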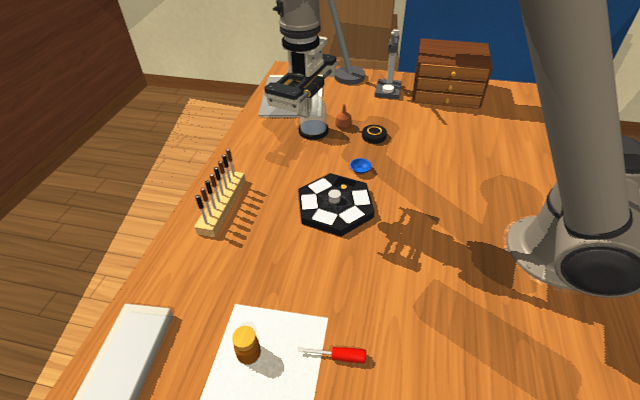

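All the lids fill their wells and lie level, with slopes within ±0.002 rad. The tray and tin are in place and the hand is well clear, so I'm handing in.

```bash
python3 -c "
from plant import bot
print(bot.get_obs()['contact_force']); print(bot.close_job())"
```

```text
[-0.0429708   0.85918231  0.01298181]
the job is handed in; nothing more can be done
None
```

All five lids are shut. I stroked the closed fingertips once round the ring, anticlockwise from lid 1 to lid 5. The fingers stayed about 25 mm above the bench throughout, and the forces I read along the way were under about 5 N. I then lifted straight up and moved clear, and handed in after about 14.5 s.

- **Lids:** the last depth check puts every lid level, with slopes within ±0.002 rad along the ring. They started about 0.35–0.58 rad open.
- **Tray:** its yaw is unchanged at -101.3°. The fitted centre reads 1.1 mm different from the start, and nearby bench points in the same picture moved by a similar amount (about 0.8 mm). I put that down to noise in the wrist pose rather than a real shift.
- **Fit quality:** the last outline fit had a mean residual of 3.9 mm, against 0.3 mm before, and I did not look into why. Drawn on the picture, the outline still matched the tray.
- **Bystanders:** the tin, cup and other things looked unmoved in the last pictures. I judged that by eye and did not measure it.

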